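# Seat the cover disc in the microscope stage and clip it

## Task

Close the opening of the microscope stage: push the loose aluminium cover disc across the stage plate with the fingertips until it drops into the round recess and lies flat and flush in it, then push the steel swivel clip round over the disc as far as it goes. Slide the disc only, do not pick it up, and leave the culture dish and the small oil bottle that stand on the stage where they are.

Things in the scene. Friction and masses are not known exactly. Their poses are not given: they have to be found in the camera images.
- pocket (a point): Centre of the round recess in the fixed, level black stage plate, at the level of the plate's top, 150 mm above the table. The plate measures 240 mm (its x) by 340 mm (its y), centred here; this point has the plate's axes, z up. Recess: 103 mm across, 5 mm deep, 1 mm chamfered rim, grey floor with a 45 mm central opening. Only the clip and its screw rise above the plate.
- cover_center (a point): Centre (half-way up) of the cover disc: plain solid aluminium, 100 mm across, 5 mm thick, about 0.11 kg, z along its axis. It starts flat on the stage plate, 70 to 115 mm from the recess centre on the plate's +y or -y side, and may overhang the recess. Seated, its top is flush with the plate and this point is 2.5 mm below the plate's top.
- clip (a joint): Angle of the steel swivel clip about its screw. 0 (a firm stop): it points at the recess centre, over the disc's edge. Grows counter-clockwise seen from above, to 2.6 at most; it starts swung away. At angle q it points from the screw along (-cos q, -sin q) in the plate's axes. Stays where it is left; about 1 N at the wing turns it.
- clip_screw (a point): On the upright axis of the clip's screw, at the level of the plate's top, 72 mm from the recess centre along the plate's +x; has the plate's axes. The screw head is 14 mm across and 6 mm high.
- clip_wing (a point): Middle of the clip's folded-up finger wing, 31 mm from the screw's axis: an upright steel leaf 16 mm long (along the clip), 3 mm thick, 4 to 18 mm above the plate's top. The clip's flat arm is 10 mm wide, reaches 40 mm from the screw's axis and lies 2 to 4.5 mm above the plate: it passes over the disc only when that is seated. x runs along the clip towards the screw.
- dish: Pale plastic culture dish with a lid, 60 mm across, 14 mm high, light; stands on the stage plate on the other side of the recess from the cover disc. Origin at the centre of its underside. To be left alone.
- oil_bottle: Small amber bottle with black cap, 22 mm across, 48 mm high; stands on the stage plate near the middle of its -x edge, about 102 mm from the recess centre. Origin at the centre of its underside. To be left alone.
Things that resemble listed ones, but are neither listed nor needed, are in the scene too. Of the things like the part that bears cover_center, leave any that is purple; of the rest the smaller one is meant.

How it is judged:
By the outcome, as a careful person would: the job done as asked, in the order asked, and still so for the second after the job is handed in, with the robot touching nothing.
It also fails if it takes over 56 s, if anything falls off the work surface, if the arm or the gripper's body presses on something with over 40 N, if the wrist force passes 120 N, or if a joint passes its speed limit or range.

## Robot

A 7-joint arm with a two-finger parallel gripper is mounted at the origin on the work surface. World frame = base frame: x ahead of the robot, y to its left, z up, the work surface at z = 0. Lengths are in mm, angles in rad, forces in N, time in s.
With the tool pointing down it reaches from about 400 to 875 mm from the base axis. Payload 4.4 kg.
Tool frame: the origin (TCP) lies between the finger pads; the fingertips stand 22 mm ahead of it and the grasp point (between the pads) lies 3 mm ahead of it; z points along the fingers, y is the line along which they close (so a half turn about z gives the same grasp; the last joint's range is limited). The gripper opens to 85 mm and grips with 20 to 120 N. Pads are 22 mm wide; open, the fingers measure 114 mm over their backs; the gripper's body (76 mm by 85 mm) begins 54 mm behind the grasp point. The pads swing forward as they close: fully open they stand 13 mm farther back than shut.
Start: joints at [-1.239, 0.628, 0.038, 1.517, -0.027, 0.996, -0.02], TCP at [251.783, 599.269, 253.313] pointing down, gripper open.
Joint ranges: [-3.06, 3.06], [-0.37, 2.12], [-1.25, 1.32], [0.18, 2.47], [-1.1, 4.24], [0.23, 1.98], [-2.94, 2.94]. Speed limits (rad/s): [2.57, 2.57, 3.14, 3.14, 3.14, 3.14, 3.14].

## Interface

Orientations are given as [roll, pitch, yaw] about the fixed x, y, z axes, in that order (R = Rz(yaw) Ry(pitch) Rx(roll)).
In Python, from cell import ctrl gives the robot as it stands.
- The arm moves only by the tool step_arm, never from a script. Its argument "plan" is a list of rows, each an object of numbers: "dx", "dy", "dz": the shift along the tool's x, y, z scaled (see below); "ax", "ay", "az": the turn, a rotation vector about the tool's x, y, z scaled (see below); "gripper": the opening, from 0 (shut) to 1 (fully open). A call has 1 to 20 rows; each row shifts and turns the commanded pose from where the row before left it, along the tool's axes as they then stand; what a row does not reach is not made up. The controller multiplies each number of a shift by 0.3 m and each number of a turn by 90 degrees. A row lasts 1/8 s, in which the tool goes at most 62.5 mm and 10.7 degrees, less where a joint would pass 70% of its speed; a pose out of reach is approached as far as the arm can. A call with a number of a shift or a turn outside -1 to 1 is refused whole. A call with a gripper value outside its range is refused whole. The fingers move at their own pace and stop on an object; the grip force is fixed at half the most. Time passes only in rows, so rows that do not move let the fingers close. It gives the time, the measured TCP pose, the force, the opening and the grip force at its end, in the units of the state.
- ctrl.read_state(): the state, without advancing time (a new reading comes with each control period).
- ctrl.get_image(name): name is "side" or "top" or "wrist"; returns a dict with "color" (400x640x3 uint8, red, green, blue), "range_z" (400x640 float32, mm along the optical axis (not along the pixel's ray), 0 where there is no reading), "fx", "fy", "cx", "cy" (pixels), "T" (4x4, takes a point from camera to world coordinates); the wrist camera has in their place "T_tool_cam" (4x4, takes a point from camera to tool coordinates, whose origin is the TCP and whose axes are the flange's). Camera axes: x right, y down, z forward; pixel columns grow to the right and rows downward; lengths in mm; the calibration is good to about 2 mm. The wrist camera is an equidistant fisheye: a pixel r from the principal point sees the ray r / f radians off the axis. A picture is of the moment at which its call begins: read the wrist's pose just before it.
- ctrl.finish_job(): hands the job in; it is judged then, once.
The state is a dict: "clock": time; "qpos": joint angles; "qd": joint speeds; "tau": joint torques, N m; "eef_pos": TCP position; "tool_rot": TCP orientation; "force": force on the tool from outside, world axes, zero at the start; "torque": the same for the moment, N m; "width": finger opening in mm; "gripper_force": force on a finger pad.
Only numpy, scipy, OpenCV 4.12 (cv2) and the standard library are available. Lean on these libraries where they do the work, as an engineer would, in place of code of your own. Each camera call takes 0.05 s, during which the arm holds its last target. There are 200 camera calls.

## Working session

There is one attempt and no reset: what is moved stays moved. The work goes in short steps, Python scripts to look and compute and a tool call to move; the robot and the scene stay as the last step left them, time stands still between calls to the robot, and variables do not carry over. Pictures are saved under pics/ and viewed, at most 10 in all, crops included, and the job is handed in when it is done.

Besides the shell and the picture viewer there is one more tool, called after "Request:" as a command line: name --argument value ..., lists and objects as JSON in quotes. step_arm: Moves the arm, as the interface text tells. Shifts and turns lie within -1 to 1; 1 stands for 0.3 m of shift or 90 degrees of turn. Its arguments: {"type":"object","properties":{"plan":{"type":"array"}},"required":["plan"]}

```bash
mkdir -p pics; cat > h.py <<'E'
import numpy as np, cv2
from cell import ctrl
def grab(n,f):
    im=ctrl.get_image(n); cv2.imwrite(f'pics/{f}.png',im['color'][:,:,::-1]); np.savez(f'pics/{f}.npz',**im); return im
def px(im,u,v,z=None):
    """pixel->world using depth, or intersect with plane z"""
    d=np.array([(u-im['cx'])/im['fx'],(v-im['cy'])/im['fy'],1.]);T=im['T']
    if z is None:
        r=np.median(im['range_z'][int(v)-1:int(v)+2,int(u)-1:int(u)+2]); return T[:3,:3]@(d*r)+T[:3,3]
    w=T[:3,:3]@d; return T[:3,3]+w*(z-T[2,3])/w[2]
E
python3 - <<'E'
from h import *
s=ctrl.read_state();print({k:np.round(v,3) for k,v in s.items()})
for n in('top','side'):
    im=grab(n,n+'0');print(n,im['fx'],im['cx'],im['cy'],np.round(im['T'],3).tolist())
E
```

```text
{'clock': np.float64(0.0), 'qpos': array([-1.239,  0.629,  0.038,  1.518, -0.027,  0.996, -0.02 ]), 'qd': array([ 0.   , -0.002,  0.   ,  0.001, -0.002, -0.001,  0.002]), 'tau': array([ 0.0000e+00, -5.6340e+01,  1.2260e+00, -1.9345e+01,  1.1000e-02,
        1.1000e-02, -0.0000e+00]), 'eef_pos': array([251.542, 598.715, 252.395]), 'tool_rot': array([-3.14 ,  0.   ,  2.744]), 'force': array([ 0.08 , -0.351,  0.706]), 'torque': array([ 0.036, -0.002,  0.011]), 'gripper_force': np.float64(0.0), 'width': np.float64(85.205)}
top 510.178212403269 322.92675620608344 198.60051292618212 [[-0.001, -0.991, 0.137, 448.92], [-1.0, 0.004, 0.022, -52.644], [-0.023, -0.137, -0.99, 928.733], [0.0, 0.0, 0.0, 1.0]]
side 518.263518741307 332.57344929505666 201.47189505401283 [[0.837, -0.418, 0.352, 287.096], [-0.546, -0.662, 0.513, -465.416], [0.019, -0.622, -0.783, 777.33], [0.0, 0.0, 0.0, 1.0]]
```

View pics/top0.png

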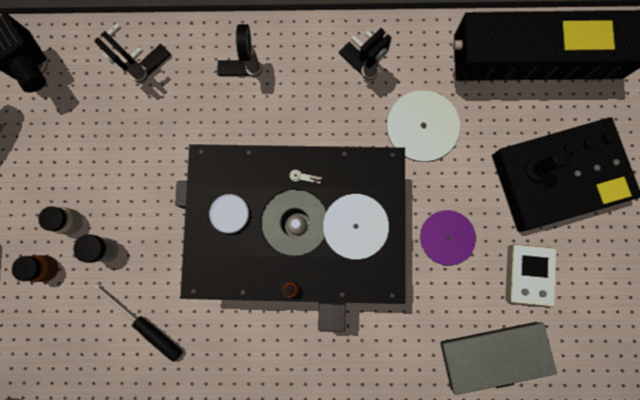

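View pics/side0.png

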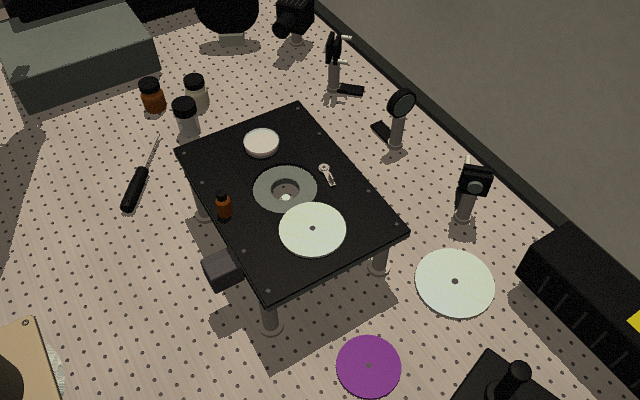

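Top view: the candidates for the cover are the white disc on the plate (356,226), a bigger white disc on the table (423,126), and a purple one (448,237). I choose the one on the plate and check it in a close crop.

```bash
python3 - <<'E'
from h import *
ims={}
for n in('top','side'):
    d=np.load(f'pics/{n}0.npz');ims[n]={k:d[k] for k in d}
t=ims['top']
cv2.imwrite('pics/crop0.png',cv2.resize(t['color'][140:310,175:415,::-1],None,fx=3.3,fy=3.3,interpolation=cv2.INTER_CUBIC))
# white discs
for n,z in(('top',155),('side',155)):
    im=ims[n];c=im['color'];g=(c.min(2)>130).astype(np.uint8)
    cs,_=cv2.findContours(g,cv2.RETR_EXTERNAL,cv2.CHAIN_APPROX_NONE)
    for k in cs:
        if cv2.contourArea(k)<800: continue
        (u,v),_,_=cv2.fitEllipse(k)
        P=np.array([px(im,a,b,z) for a,b in k[:,0]]);(cx,cy),r=cv2.minEnclosingCircle(P[:,:2].astype(np.float32))
        print(n,round(u),round(v),np.round(px(im,u,v),1),'plane155',np.round(px(im,u,v,z),1),round(r,1))
# plate corners guess
for u,v in((190,146),(404,149),(404,302),(182,298),(295,223),(270,250),(296,176),(318,180),(290,290)): print(u,v,np.round(px(t,u,v),1),np.round(px(t,u,v,150),1))
E
```

```text
top 443 307 [ 381.4 -244.9   -1.9] plane155 [ 392.8 -212.5  155. ] 137.3
top 549 277 [ 435.4 -420.5   33.8] plane155 [ 437.2 -370.7  155. ] 77.7
top 217 305 [385.6 159.4  -1.6] plane155 [396.3 123.7 155. ] 178.6
top 228 213 [533.  107.8 163.6] plane155 [533.9 109.6 155. ] 29.3
top 355 226 [513.6 -84.4 154.5] plane155 [513.5 -84.4 155. ] 49.9
top 291 157 [622.2  14.6 148.5] plane155 [620.7  14.  155. ] 394.0
side 9 117 [1.722e+02 6.153e+02 1.000e-01] plane155 [195.1 399.9 155. ] 116.0
side 259 239 [440.7 -56.6 151. ] plane155 [439.7 -59.2 155. ] 497.8
190 146 [641.  174.  149.9] [640.9 173.9 150. ]
404 149 [ 634.3 -161.6  148.8] [ 634.  -161.4  150. ]
404 302 [ 400.  -156.3  148.8] [ 400.1 -156.2  150. ]
182 298 [405.7 178.7 147.3] [405.9 177.9 150. ]
295 223 [521.4   9.8 122.6] [519.    7.7 150. ]
270 250 [477.9  45.7 148.8] [477.8  45.6 150. ]
296 176 [591.1   6.2 155.7] [592.2   6.6 150. ]
318 180 [584.4 -27.8 157.3] [585.7 -27.5 150. ]
290 290 [419.7  10.5 197.1] [417.8  14.6 150. ]
```

View pics/crop0.png

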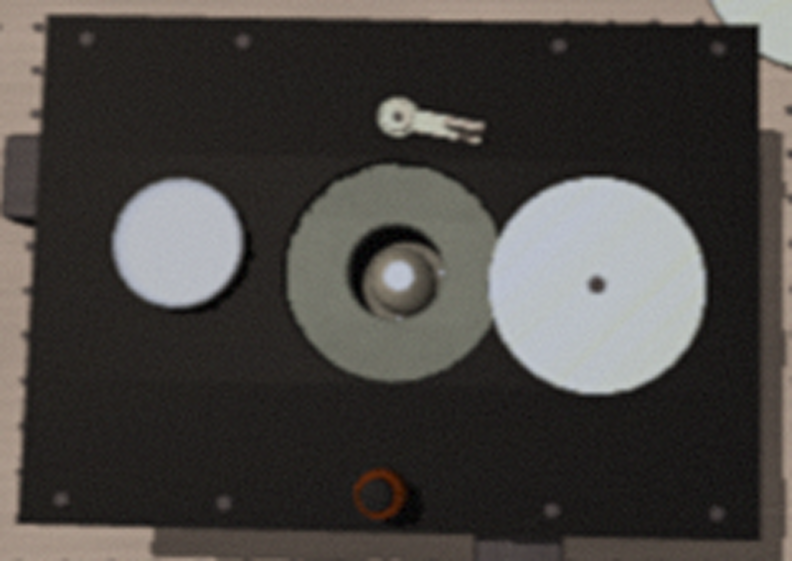

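Crop (3.3x from 175,140): the cover has a small centre mark at (597,286), the recess centre is at (394,272), the screw at (398,117), and the clip tip at (485,131), pointing along −y. On the plate level the cover measures 50 mm in radius, which confirms the choice. The pocket is at about (520.4, 9.2), the plate yaw about −1.1°, and the cover at (513.5, −84.4).

I'll cradle the disc's rear edge with two half-open fingertips, so I turn first and then cross over.

Request:
step_arm --plan '[{"az": 0.1085,"gripper": 0.6},{"az": 0.1085,"gripper": 0.6},{"az": 0.1085,"gripper": 0.6},{"az": 0.1085,"gripper": 0.6},{"az": 0.1085,"gripper": 0.6},{"az": 0.1085,"gripper": 0.6},{"az": 0.1085,"gripper": 0.6},{"dx": -0.137,"dy": 0.051,"gripper": 0.6},{"dx": -0.137,"dy": 0.051,"gripper": 0.6},{"dx": -0.137,"dy": 0.051,"gripper": 0.6},{"dx": -0.137,"dy": 0.051,"gripper": 0.6},{"dx": -0.137,"dy": 0.051,"gripper": 0.6},{"dx": -0.137,"dy": 0.051,"gripper": 0.6},{"dx": -0.137,"dy": 0.051,"gripper": 0.6},{"dx": -0.137,"dy": 0.051,"gripper": 0.6},{"dx": -0.137,"dy": 0.051,"gripper": 0.6},{"dx": -0.137,"dy": 0.051,"gripper": 0.6},{"dx": -0.137,"dy": 0.051,"gripper": 0.6},{"dx": -0.137,"dy": 0.051,"gripper": 0.6},{"dx": -0.137,"dy": 0.051,"gripper": 0.6}]'

```text
invalid input
```

Request:
step_arm --plan '[{"dx": -0.137,"dy": 0.051,"gripper": 0.6},{"dx": -0.137,"dy": 0.051,"gripper": 0.6},{"dx": -0.137,"dy": 0.051,"gripper": 0.6},{"dx": -0.137,"dy": 0.051,"gripper": 0.6},{"dx": -0.137,"dy": 0.051,"gripper": 0.6},{"gripper": 0.6},{"gripper": 0.6}]'

```text
invalid input
```

Request:
step_arm --plan '[{"dx": 0,"dy": 0,"dz": 0,"ax": 0,"ay": 0,"az": 0.1085,"gripper": 0.6},{"dx": 0,"dy": 0,"dz": 0,"ax": 0,"ay": 0,"az": 0.1085,"gripper": 0.6},{"dx": 0,"dy": 0,"dz": 0,"ax": 0,"ay": 0,"az": 0.1085,"gripper": 0.6},{"dx": 0,"dy": 0,"dz": 0,"ax": 0,"ay": 0,"az": 0.1085,"gripper": 0.6},{"dx": 0,"dy": 0,"dz": 0,"ax": 0,"ay": 0,"az": 0.1085,"gripper": 0.6},{"dx": 0,"dy": 0,"dz": 0,"ax": 0,"ay": 0,"az": 0.1085,"gripper": 0.6},{"dx": 0,"dy": 0,"dz": 0,"ax": 0,"ay": 0,"az": 0.1085,"gripper": 0.6}]'

```text
clock: 0.98
eef_pos: [251.6, 599.0, 252.8]
tool_rot: [-3.141, 0.001, 1.545]
force: [0.4, 1.4, 0.1]
width: 51.3
gripper_force: 0.0
```

Request:
step_arm --plan '[{"dx": -0.123,"dy": 0.0467,"dz": 0,"ax": 0,"ay": 0,"az": 0,"gripper": 0.6},{"dx": -0.123,"dy": 0.0467,"dz": 0,"ax": 0,"ay": 0,"az": 0,"gripper": 0.6},{"dx": -0.123,"dy": 0.0467,"dz": 0,"ax": 0,"ay": 0,"az": 0,"gripper": 0.6},{"dx": -0.123,"dy": 0.0467,"dz": 0,"ax": 0,"ay": 0,"az": 0,"gripper": 0.6},{"dx": -0.123,"dy": 0.0467,"dz": 0,"ax": 0,"ay": 0,"az": 0,"gripper": 0.6},{"dx": -0.123,"dy": 0.0467,"dz": 0,"ax": 0,"ay": 0,"az": 0,"gripper": 0.6},{"dx": -0.123,"dy": 0.0467,"dz": 0,"ax": 0,"ay": 0,"az": 0,"gripper": 0.6},{"dx": -0.123,"dy": 0.0467,"dz": 0,"ax": 0,"ay": 0,"az": 0,"gripper": 0.6},{"dx": -0.123,"dy": 0.0467,"dz": 0,"ax": 0,"ay": 0,"az": 0,"gripper": 0.6},{"dx": -0.123,"dy": 0.0467,"dz": 0,"ax": 0,"ay": 0,"az": 0,"gripper": 0.6},{"dx": -0.123,"dy": 0.0467,"dz": 0,"ax": 0,"ay": 0,"az": 0,"gripper": 0.6},{"dx": -0.123,"dy": 0.0467,"dz": 0,"ax": 0,"ay": 0,"az": 0,"gripper": 0.6},{"dx": -0.123,"dy": 0.0467,"dz": 0,"ax": 0,"ay": 0,"az": 0,"gripper": 0.6},{"dx": -0.123,"dy": 0.0467,"dz": 0,"ax": 0,"ay": 0,"az": 0,"gripper": 0.6},{"dx": -0.123,"dy": 0.0467,"dz": 0,"ax": 0,"ay": 0,"az": 0,"gripper": 0.6},{"dx": -0.123,"dy": 0.0467,"dz": 0,"ax": 0,"ay": 0,"az": 0,"gripper": 0.6},{"dx": -0.123,"dy": 0.0467,"dz": 0,"ax": 0,"ay": 0,"az": 0,"gripper": 0.6},{"dx": -0.123,"dy": 0.0467,"dz": 0,"ax": 0,"ay": 0,"az": 0,"gripper": 0.6},{"dx": -0.123,"dy": 0.0467,"dz": 0,"ax": 0,"ay": 0,"az": 0,"gripper": 0.6},{"dx": -0.123,"dy": 0.0467,"dz": 0,"ax": 0,"ay": 0,"az": 0,"gripper": 0.6}]'

```text
clock: 3.48
eef_pos: [517.3, -145.3, 253.0]
tool_rot: [-3.141, -0.0, 1.551]
force: [0.4, 0.8, 0.1]
width: 51.0
gripper_force: 0.0
```

```bash
python3 - <<'E'
from h import *
s=ctrl.read_state();print({k:np.round(s[k],3) for k in('clock','eef_pos','tool_rot','force','width')})
im=grab('wrist','w1');print(im['fx'],im['cx'],im['cy'],np.round(im['T_tool_cam'],3).tolist())
s2=grab('side','side1')
E
```

```text
{'clock': np.float64(3.475), 'eef_pos': array([ 517.268, -145.262,  252.979]), 'tool_rot': array([-3.141, -0.   ,  1.551]), 'force': array([0.375, 0.764, 0.122]), 'width': np.float64(51.013)}
309.70691628693146 317.2311094166144 202.440183173161 [[0.0, -0.958, -0.285, 71.663], [1.0, 0.0, -0.0, 0.72], [0.001, -0.285, 0.958, -120.924], [0.0, 0.0, 0.0, 1.0]]
```

View pics/w1.png

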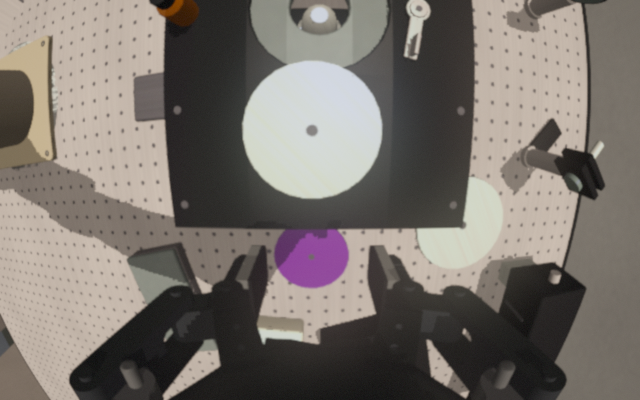

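Wrist view: the disc (312,130), recess (319,15), screw head (418,9) and clip are seen ahead; the fingertips are at (262,250) and (373,250), behind the disc.

```bash
cat >> h.py <<'E'
from scipy.spatial.transform import Rotation as R
def wpx(im,s,u,v,z):
    x=(u-im['cx'])/im['fx'];y=(v-im['cy'])/im['fy'];r=np.hypot(x,y)
    d=np.array([x/r*np.sin(r),y/r*np.sin(r),np.cos(r)])
    T=np.eye(4);T[:3,:3]=R.from_euler('xyz',s['tool_rot']).as_matrix();T[:3,3]=s['eef_pos'];T=T@im['T_tool_cam']
    w=T[:3,:3]@d;return T[:3,3]+w*(z-T[2,3])/w[2],T,d
E
python3 - <<'E'
from h import *
d=np.load('pics/w1.npz');im={k:d[k] for k in d};s=ctrl.read_state()
g=(im['color'].min(2)>130).astype(np.uint8);g[:62]=0;g[198:]=0;g[:,:240]=0;g[:,384:]=0
cs,_=cv2.findContours(g,cv2.RETR_EXTERNAL,cv2.CHAIN_APPROX_NONE);k=max(cs,key=cv2.contourArea)
P=np.array([wpx(im,s,a,b,155)[0] for a,b in k[:,0]]);print('disc',cv2.fitEllipse(P[:,:2].astype(np.float32)))
for n,u,v,z in(('disc mark',312,130,155),('screw',418,9,156),('tip',411,58,154),('corner',176,228,150),('corner',465,228,150),('recess R',388,10,145),('recess L',250,15,145)): print(n,np.round(wpx(im,s,u,v,z)[0],1))
for u,v in((262,250),(373,250),(264,248),(371,248),(258,255),(377,255)):
    _,T,dd=wpx(im,s,u,v,0);r=im['range_z'][v,u];print(u,v,r,'tool',np.round((im['T_tool_cam']@np.r_[dd/dd[2]*r,1])[:3],1))
d=np.load('pics/top0.npz');t={k:d[k] for k in d}
for n,u,v,z in(('pocket',294.1,222.2,147),('disc',355.6,226.3,155),('screw',295.3,175.1,156),('tip',321.6,179.4,154)): print(n,np.round(px(t,u,v,z),1))
E
```

```text
disc ((516.3614501953125, -89.66502380371094), (98.93526458740234, 100.98883056640625), 146.9065399169922)
disc mark [516.3 -90.2 155. ]
screw [595.2   1.  156. ]
tip [588.5 -37.4 154. ]
corner [ 399.8 -164.1  150. ]
corner [ 642.6 -170.7  150. ]
recess R [575.1   1.9 145. ]
recess L [4.724e+02 1.000e-01 1.450e+02]
262 250 141.45859 tool [ 10.1 -25.    8.3]
373 250 140.51718 tool [10.5 26.4  7.5]
264 248 145.9792 tool [  9.1 -24.9  12.7]
371 248 145.5411 tool [ 9.3 26.4 12.4]
258 255 137.0486 tool [  9.8 -26.1   3.6]
377 255 136.53355 tool [10.  27.6  3.2]
pocket [520.5   9.3 147. ]
disc [513.2 -84.8 155. ]
screw [592.5   7.3 156. ]
tip [585.9 -33.2 154. ]
```

Request:
step_arm --plan '[{"dx": -0.016,"dy": -0.003,"dz": 0.04,"ax": 0,"ay": 0,"az": 0,"gripper": 0.6},{"dx": 0,"dy": 0,"dz": 0.04,"ax": 0,"ay": 0,"az": 0,"gripper": 0.6},{"dx": 0,"dy": 0,"dz": 0.04,"ax": 0,"ay": 0,"az": 0,"gripper": 0.6},{"dx": 0,"dy": 0,"dz": 0.04,"ax": 0,"ay": 0,"az": 0,"gripper": 0.6},{"dx": 0,"dy": 0,"dz": 0.04,"ax": 0,"ay": 0,"az": 0,"gripper": 0.6},{"dx": 0,"dy": 0,"dz": 0.04,"ax": 0,"ay": 0,"az": 0,"gripper": 0.6},{"dx": 0,"dy": 0,"dz": 0,"ax": 0,"ay": 0,"az": 0,"gripper": 0.6},{"dx": 0,"dy": 0,"dz": 0,"ax": 0,"ay": 0,"az": 0,"gripper": 0.6}]'

```text
clock: 4.58
eef_pos: [516.3, -149.2, 181.5]
tool_rot: [3.141, 0.0, 1.551]
force: [0.3, -0.2, 0.5]
width: 51.4
gripper_force: 0.0
```

```bash
python3 - <<'E'
from h import *
im=grab('side','side2');grab('top','top2')
c=im['color'][130:310,200:420,::-1];cv2.imwrite('pics/c2.png',cv2.resize(c,None,fx=3.3,fy=3.3,interpolation=cv2.INTER_CUBIC))
E
```

```text
(no output)
```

View pics/c2.png

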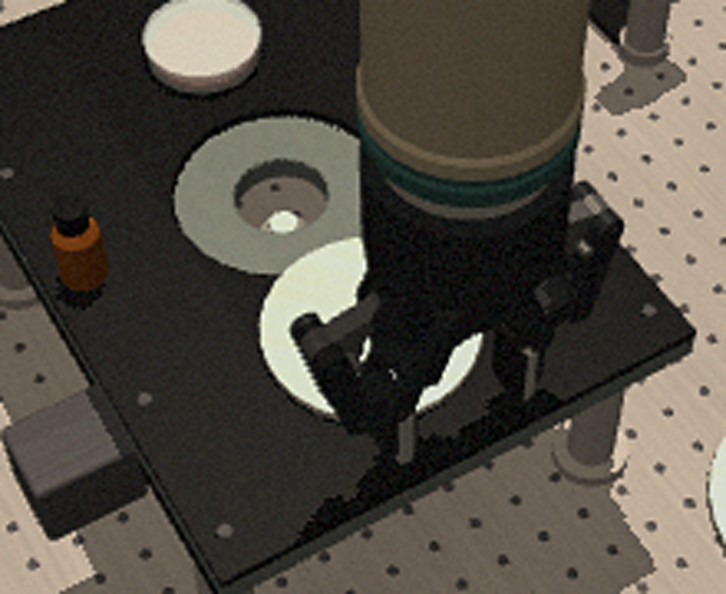

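The fingertips, at crop (405,460) and (530,400), hang just above the plate behind the disc. I go down gently until they touch.

Request:
step_arm --plan '[{"dx": 0,"dy": 0,"dz": 0.005,"ax": 0,"ay": 0,"az": 0,"gripper": 0.6},{"dx": 0,"dy": 0,"dz": 0.005,"ax": 0,"ay": 0,"az": 0,"gripper": 0.6},{"dx": 0,"dy": 0,"dz": 0.005,"ax": 0,"ay": 0,"az": 0,"gripper": 0.6},{"dx": 0,"dy": 0,"dz": 0,"ax": 0,"ay": 0,"az": 0,"gripper": 0.6}]'

```text
clock: 5.18
eef_pos: [516.0, -148.9, 176.6]
tool_rot: [-3.141, -0.0, 1.551]
force: [-0.2, -0.7, 0.3]
width: 51.3
gripper_force: 0.0
```

Request:
step_arm --plan '[{"dx": 0,"dy": 0,"dz": 0.005,"ax": 0,"ay": 0,"az": 0,"gripper": 0.6},{"dx": 0,"dy": 0,"dz": 0.005,"ax": 0,"ay": 0,"az": 0,"gripper": 0.6},{"dx": 0,"dy": 0,"dz": 0,"ax": 0,"ay": 0,"az": 0,"gripper": 0.6}]'

```text
clock: 5.55
eef_pos: [516.0, -149.0, 173.6]
tool_rot: [-3.141, -0.0, 1.551]
force: [-0.3, -0.2, 0.9]
width: 51.2
gripper_force: 0.0
```

Request:
step_arm --plan '[{"dx": 0,"dy": 0,"dz": 0.004,"ax": 0,"ay": 0,"az": 0,"gripper": 0.6},{"dx": 0,"dy": 0,"dz": 0,"ax": 0,"ay": 0,"az": 0,"gripper": 0.6}]'

```text
clock: 5.8
eef_pos: [516.1, -148.9, 172.5]
tool_rot: [-3.141, -0.0, 1.551]
force: [-0.2, 0.3, 0.6]
width: 50.7
gripper_force: 0.0
```

Request:
step_arm --plan '[{"dx": 0,"dy": 0,"dz": 0.004,"ax": 0,"ay": 0,"az": 0,"gripper": 0.6},{"dx": 0,"dy": 0,"dz": 0,"ax": 0,"ay": 0,"az": 0,"gripper": 0.6}]'

```text
clock: 6.05
eef_pos: [516.1, -148.9, 171.3]
tool_rot: [-3.141, -0.0, 1.551]
force: [-0.0, -0.3, 0.4]
width: 51.3
gripper_force: 0.0
```

Request:
step_arm --plan '[{"dx": 0,"dy": 0,"dz": 0.004,"ax": 0,"ay": 0,"az": 0,"gripper": 0.6},{"dx": 0,"dy": 0,"dz": 0,"ax": 0,"ay": 0,"az": 0,"gripper": 0.6}]'

```text
clock: 6.3
eef_pos: [516.1, -149.0, 170.1]
tool_rot: [-3.141, -0.0, 1.551]
force: [-0.4, -0.9, 0.5]
width: 51.7
gripper_force: 0.0
```

Request:
step_arm --plan '[{"dx": 0,"dy": 0,"dz": 0.004,"ax": 0,"ay": 0,"az": 0,"gripper": 0.6},{"dx": 0,"dy": 0,"dz": 0,"ax": 0,"ay": 0,"az": 0,"gripper": 0.6}]'

```text
clock: 6.55
eef_pos: [516.1, -149.0, 168.9]
tool_rot: [-3.142, -0.0, 1.551]
force: [-0.2, 0.6, -0.1]
width: 51.3
gripper_force: 0.0
```

Request:
step_arm --plan '[{"dx": 0,"dy": 0,"dz": 0.004,"ax": 0,"ay": 0,"az": 0,"gripper": 0.6},{"dx": 0,"dy": 0,"dz": 0,"ax": 0,"ay": 0,"az": 0,"gripper": 0.6}]'

```text
clock: 6.8
eef_pos: [516.2, -149.0, 168.8]
tool_rot: [3.141, -0.0, 1.551]
force: [-1.6, 1.3, 9.4]
width: 51.3
gripper_force: 4.7
```

```bash
python3 - <<'E'
from h import *
s=ctrl.read_state();print(s['eef_pos'],s['force'])
im=grab('side','side3')
print(im['color'].shape)
# fingertip depth rows near (405,460)/3.3+(200,130)
for (u0,v0) in((322,265),(360,247)):
  for v in range(v0,v0+16,2):
    print(u0,v,[tuple(np.round(px(im,u,v)).astype(int)) for u in (u0-2,u0,u0+2)])
c=im['color'][210:290,280:400,::-1];cv2.imwrite('pics/c3.png',cv2.resize(c,None,fx=6,fy=6,interpolation=cv2.INTER_CUBIC))
E
```

```text
[ 516.16951826 -149.00428999  168.80642937] [-1.56890187  1.27070442  9.40200508]
(400, 640, 3)
322 265 [(np.int64(483), np.int64(-155), np.int64(177)), (np.int64(484), np.int64(-157), np.int64(180)), (np.int64(488), np.int64(-157), np.int64(177))]
322 267 [(np.int64(483), np.int64(-154), np.int64(172)), (np.int64(485), np.int64(-157), np.int64(175)), (np.int64(488), np.int64(-157), np.int64(172))]
322 269 [(np.int64(483), np.int64(-155), np.int64(167)), (np.int64(485), np.int64(-157), np.int64(169)), (np.int64(488), np.int64(-157), np.int64(166))]
322 271 [(np.int64(483), np.int64(-154), np.int64(161)), (np.int64(485), np.int64(-157), np.int64(164)), (np.int64(488), np.int64(-158), np.int64(162))]
322 273 [(np.int64(483), np.int64(-154), np.int64(155)), (np.int64(485), np.int64(-157), np.int64(158)), (np.int64(488), np.int64(-157), np.int64(156))]
322 275 [(np.int64(483), np.int64(-155), np.int64(151)), (np.int64(485), np.int64(-157), np.int64(153)), (np.int64(488), np.int64(-157), np.int64(150))]
322 277 [(np.int64(482), np.int64(-157), np.int64(150)), (np.int64(484), np.int64(-158
[... 743 characters left out ...]
64(547), np.int64(-159), np.int64(159)), (np.int64(553), np.int64(-156), np.int64(151))]
360 255 [(np.int64(544), np.int64(-159), np.int64(157)), (np.int64(549), np.int64(-158), np.int64(151)), (np.int64(551), np.int64(-159), np.int64(151))]
360 257 [(np.int64(544), np.int64(-159), np.int64(151)), (np.int64(548), np.int64(-159), np.int64(148)), (np.int64(551), np.int64(-160), np.int64(147))]
360 259 [(np.int64(544), np.int64(-159), np.int64(146)), (np.int64(547), np.int64(-160), np.int64(145)), (np.int64(552), np.int64(-159), np.int64(140))]
360 261 [(np.int64(545), np.int64(-159), np.int64(140)), (np.int64(548), np.int64(-159), np.int64(137)), (np.int64(553), np.int64(-159), np.int64(133))]
```

View pics/c3.png

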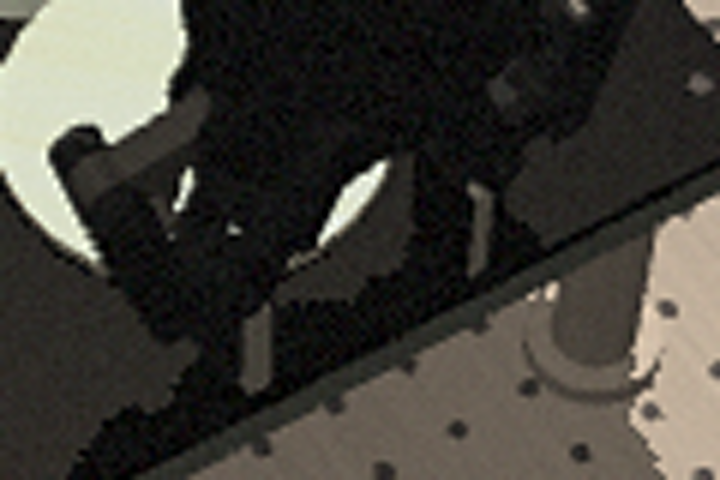

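The fingertips touched at TCP z 168.8. I raise them about 1.7 mm and push the disc part of the way.

Request:
step_arm --plan '[{"dx": 0,"dy": 0,"dz": -0.0097,"ax": 0,"ay": 0,"az": 0,"gripper": 0.6},{"dx": 0.015,"dy": 0.001,"dz": 0,"ax": 0,"ay": 0,"az": 0,"gripper": 0.6},{"dx": 0.015,"dy": 0.001,"dz": 0,"ax": 0,"ay": 0,"az": 0,"gripper": 0.6},{"dx": 0.015,"dy": 0.001,"dz": 0,"ax": 0,"ay": 0,"az": 0,"gripper": 0.6},{"dx": 0.015,"dy": 0.001,"dz": 0,"ax": 0,"ay": 0,"az": 0,"gripper": 0.6},{"dx": 0.015,"dy": 0.001,"dz": 0,"ax": 0,"ay": 0,"az": 0,"gripper": 0.6},{"dx": 0.015,"dy": 0.001,"dz": 0,"ax": 0,"ay": 0,"az": 0,"gripper": 0.6},{"dx": 0.015,"dy": 0.001,"dz": 0,"ax": 0,"ay": 0,"az": 0,"gripper": 0.6},{"dx": 0.015,"dy": 0.001,"dz": 0,"ax": 0,"ay": 0,"az": 0,"gripper": 0.6},{"dx": 0.015,"dy": 0.001,"dz": 0,"ax": 0,"ay": 0,"az": 0,"gripper": 0.6},{"dx": 0.015,"dy": 0.001,"dz": 0,"ax": 0,"ay": 0,"az": 0,"gripper": 0.6}]'

```text
clock: 8.22
eef_pos: [520.1, -103.8, 170.7]
tool_rot: [3.142, -0.0, 1.551]
force: [0.2, -0.2, 0.7]
width: 51.3
gripper_force: 0.5
```

```bash
python3 - <<'E'
from h import *
s=ctrl.read_state();print(s['eef_pos'],s['tool_rot'],s['force'])
im=grab('wrist','w4')
c=im['color'][20:260,140:500,::-1];cv2.imwrite('pics/c4.png',cv2.resize(c,None,fx=2.2,fy=2.2,interpolation=cv2.INTER_CUBIC))
E
```

```text
[ 520.07569132 -103.76115017  170.71015945] [ 3.14158728e+00 -5.35434489e-06  1.55074464e+00] [ 0.22010529 -0.17437912  0.66888796]
```

View pics/c4.png

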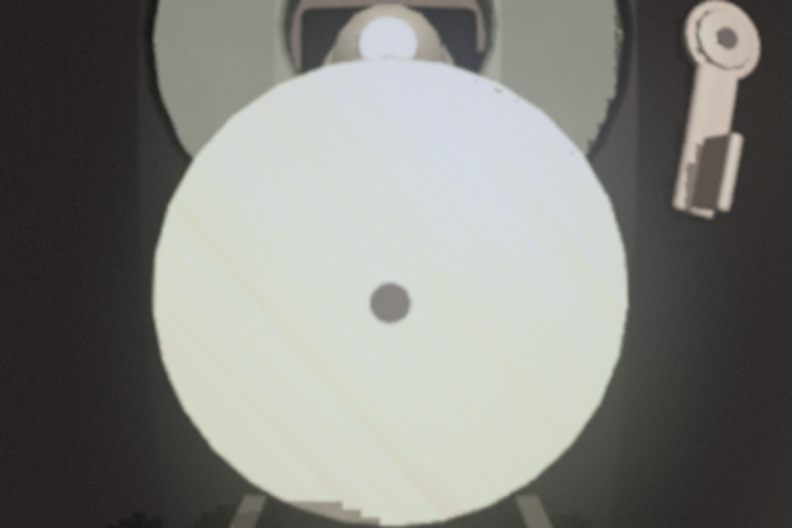

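The crop shows the disc (mark 390,303) cradled between the fingertips, its front already over the recess; recess sides at x≈153 and 625 (row ~40), screw at (726,38), clip wing at (735,172).

```bash
python3 - <<'E'
from h import *
d=np.load('pics/w4.npz');im={k:d[k] for k in d};s=ctrl.read_state();x0=s['eef_pos'][:2]
for n,u,v,z in(('mark',390,303,155),('discL',153,300,155),('discR',628,300,155),('screw',726,38,156),('recL rim',152,38,150),('recR rim',630,38,150),('recL chord',190,158,150),('recR chord',590,158,150),('wing top base',735,172,160),('wing',740,135,168),('wing2',725,210,168)):
    P=wpx(im,s,140+u/2.2-.3,20+v/2.2-.3,z)[0];print(n,np.round(P,1),'rel',np.round(P[:2]-x0,1))
grab('top','top4')
d=ctrl.get_image('top')
# fit recess rim in initial top image: grey vs black edge
d0=np.load('pics/top0.npz');t={k:d0[k] for k in d0};g=t['color'].astype(int).sum(2)/3
c=np.array([294.1,222.2]);pts=[]
for a in np.radians(np.arange(30,331,5)):  # skip disc side (+u)
    r=np.arange(26,40,.25);u=c[0]+r*np.cos(a);v=c[1]+r*np.sin(a)
    p=cv2.remap(g.astype(np.float32),u.astype(np.float32)[None],v.astype(np.float32)[None],1)[0]
    p=cv2.blur(p[None],(5,1))[0];k=np.argmin(np.diff(p));pts.append(px(t,u[k],v[k],149)[:2])
print('rim',cv2.fitEllipse(np.array(pts,np.float32)))
E
```

```text
mark [521.7 -51.1 155. ] rel [ 1.5 51.8]
discL [471.9 -48.7 155. ] rel [-48.2  54.3]
discR [571.6 -50.6 155. ] rel [51.5 52.4]
screw [594.2   7.7 156. ] rel [ 74.1 110.7]
recL rim [472.1   8.3 150. ] rel [-48.  111.3]
recR rim [573.8   6.4 150. ] rel [ 53.7 109.3]
recL chord [480.3 -19.3 150. ] rel [-39.8  83.7]
recR chord [564.2 -20.9 150. ] rel [44.  82.1]
wing top base [593.6 -22.2 160. ] rel [73.4 80.8]
wing [590.4 -15.3 168. ] rel [70.2 87.7]
wing2 [587.1 -30.4 168. ] rel [67.  72.5]
rim ((520.6017456054688, 8.712384223937988), (100.32478332519531, 101.41920471191406), 21.46613121032715)
```

Request:
step_arm --plan '[{"dx": 0.015,"dy": 0,"dz": 0,"ax": 0,"ay": 0,"az": 0,"gripper": 0.6},{"dx": 0.015,"dy": 0,"dz": 0,"ax": 0,"ay": 0,"az": 0,"gripper": 0.6},{"dx": 0.015,"dy": 0,"dz": 0,"ax": 0,"ay": 0,"az": 0,"gripper": 0.6},{"dx": 0.015,"dy": 0,"dz": 0,"ax": 0,"ay": 0,"az": 0,"gripper": 0.6},{"dx": 0.015,"dy": 0,"dz": 0,"ax": 0,"ay": 0,"az": 0,"gripper": 0.6},{"dx": 0.015,"dy": 0,"dz": 0,"ax": 0,"ay": 0,"az": 0,"gripper": 0.6},{"dx": 0.015,"dy": 0,"dz": 0,"ax": 0,"ay": 0,"az": 0,"gripper": 0.6},{"dx": 0.015,"dy": 0,"dz": 0,"ax": 0,"ay": 0,"az": 0,"gripper": 0.6},{"dx": 0.015,"dy": 0,"dz": 0,"ax": 0,"ay": 0,"az": 0,"gripper": 0.6},{"dx": 0.015,"dy": 0,"dz": 0,"ax": 0,"ay": 0,"az": 0,"gripper": 0.6},{"dx": 0.015,"dy": 0,"dz": 0,"ax": 0,"ay": 0,"az": 0,"gripper": 0.6},{"dx": 0.006,"dy": 0,"dz": 0,"ax": 0,"ay": 0,"az": 0,"gripper": 0.6},{"dx": 0.006,"dy": 0,"dz": 0,"ax": 0,"ay": 0,"az": 0,"gripper": 0.6},{"dx": 0.006,"dy": 0,"dz": 0,"ax": 0,"ay": 0,"az": 0,"gripper": 0.6},{"dx": 0.006,"dy": 0,"dz": 0,"ax": 0,"ay": 0,"az": 0,"gripper": 0.6},{"dx": 0.006,"dy": 0,"dz": 0,"ax": 0,"ay": 0,"az": 0,"gripper": 0.6},{"dx": 0,"dy": 0,"dz": 0,"ax": 0,"ay": 0,"az": 0,"gripper": 0.6}]'

```text
clock: 10.5
eef_pos: [521.2, -45.2, 170.6]
tool_rot: [-3.141, -0.0, 1.551]
force: [-0.1, 0.3, -0.2]
width: 51.4
gripper_force: 0.0
```

```bash
cat >> h.py <<'E'
def disc_side(im):
    "side camera: depth-based cover heights about pocket"
    pts=[]
    for v in range(150,260,2):
        for u in range(240,360,2):
            if im['color'][v,u].min()>130 and im['range_z'][v,u]>0:
                p=px(im,u,v)
                if np.hypot(p[0]-521,p[1]-9)<60: pts.append(p)
    return np.array(pts)
E
python3 - <<'E'
from h import *
s=ctrl.read_state();print(s['eef_pos'],s['force'])
im=grab('wrist','w5')
c=im['color'][20:260,140:500,::-1];cv2.imwrite('pics/c5.png',cv2.resize(c,None,fx=2.2,fy=2.2,interpolation=cv2.INTER_CUBIC))
si=grab('side','side5');p=disc_side(si)
if len(p)>20:
    A=np.c_[p[:,:2]-p[:,:2].mean(0),np.ones(len(p))];k=np.linalg.lstsq(A,p[:,2],rcond=None)[0];print(len(p),'plane',k,p[:,:2].mean(0))
E
```

```text
[521.16604815 -45.19220026 170.64761876] [-0.11604135  0.259598   -0.15322348]
161 plane [2.30922172e-03 2.19067492e-03 1.50854600e+02] [521.94145919  -7.86937839]
```

View pics/c5.png

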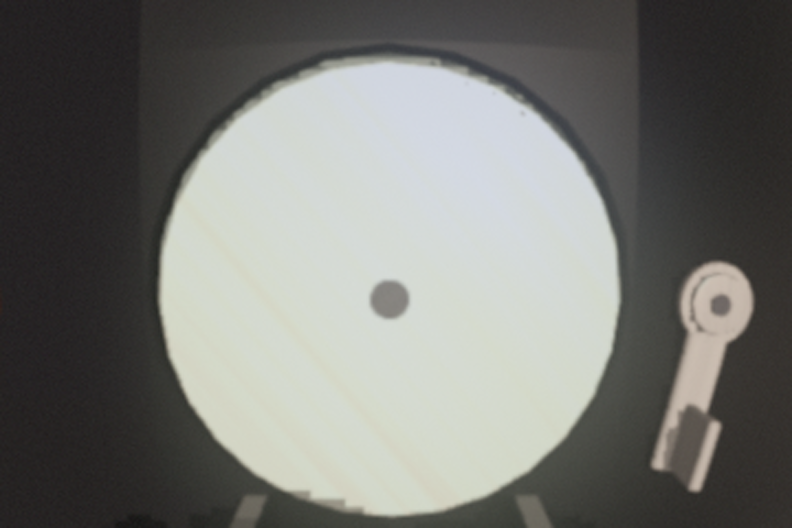

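The disc has shrunk in the view and is concentric in the recess. The side depth puts its top level at about 150.9, so it has dropped in. Next I lift, shut the gripper, and go to the +x side of the clip's wing (crop 705,450).

Request:
step_arm --plan '[{"dx": -0.01,"dy": 0,"dz": -0.03,"ax": 0,"ay": 0,"az": 0,"gripper": 0.6},{"dx": 0,"dy": 0,"dz": -0.09,"ax": 0,"ay": 0,"az": 0,"gripper": 0},{"dx": 0.02,"dy": 0.1,"dz": 0,"ax": 0,"ay": 0,"az": 0,"gripper": 0},{"dx": 0.02,"dy": 0.1,"dz": 0,"ax": 0,"ay": 0,"az": 0,"gripper": 0},{"dx": 0.02,"dy": 0.1,"dz": 0,"ax": 0,"ay": 0,"az": 0,"gripper": 0},{"dx": 0,"dy": 0.01,"dz": 0,"ax": 0,"ay": 0,"az": 0,"gripper": 0},{"dx": 0,"dy": 0,"dz": 0,"ax": 0,"ay": 0,"az": 0,"gripper": 0}]'

```text
clock: 11.48
eef_pos: [613.9, -32.9, 206.8]
tool_rot: [-3.141, 0.0, 1.55]
force: [-0.9, -0.2, -0.0]
width: 0.2
gripper_force: 0.0
```

```bash
python3 - <<'E'
from h import *
s=ctrl.read_state();print(s['eef_pos'],s['force'],s['width'])
im=grab('wrist','w6');si=grab('side','side6')
p=disc_side(si)
A=np.c_[p[:,:2]-p[:,:2].mean(0),np.ones(len(p))];k=np.linalg.lstsq(A,p[:,2],rcond=None)[0];print(len(p),'disc plane',k,p[:,:2].mean(0))
g=[px(si,u,v) for v in range(220,290,3) for u in range(240,340,3)]
g=np.array([q for q in g if abs(q[0]-520)<60 and -130<q[1]<-65 and 140<q[2]<160]);print('plate z side',len(g),np.median(g[:,2]))
cw=cv2.resize(im['color'][20:260,120:480,::-1],(400,267));cs=cv2.resize(si['color'][120:280,220:420,::-1],None,fx=2,fy=2,interpolation=cv2.INTER_CUBIC)
cs=cv2.resize(si['color'][110:290,200:440,::-1],(800,600));
cv2.imwrite('pics/c6.png',np.vstack([cv2.resize(im['color'][20:260,120:480,::-1],(450,300)),cv2.resize(si['color'][130:290,220:460,::-1],(450,300))]))
E
```

```text
[613.85529799 -32.93632602 206.79511281] [-0.90758244 -0.16735353 -0.04458996] 0.23265582575005653
585 disc plane [1.62336457e-03 6.32775867e-04 1.50660204e+02] [520.34019133   7.92004477]
plate z side 243 150.50683773284322
```

View pics/c6.png

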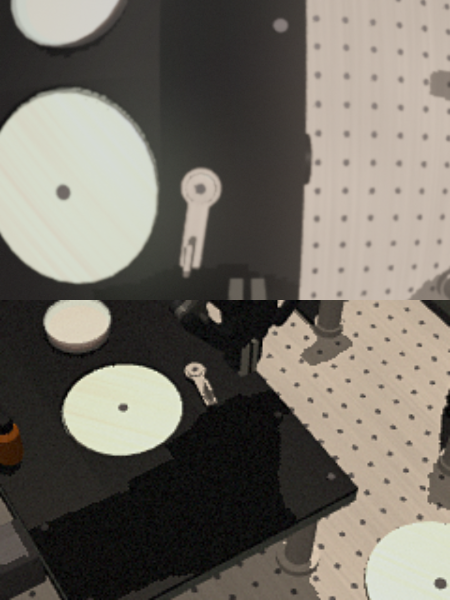

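The disc is flush: its plane reads 150.7 against 150.5 for the plate, with no tilt. The shut fingertips are beside the wing, so I go down and sweep the clip round along an arc.

Request:
step_arm --plan '[{"dx": 0,"dy": 0,"dz": 0.03,"ax": 0,"ay": 0,"az": 0,"gripper": 0},{"dx": 0,"dy": 0,"dz": 0.03,"ax": 0,"ay": 0,"az": 0,"gripper": 0},{"dx": 0,"dy": 0,"dz": 0.028,"ax": 0,"ay": 0,"az": 0,"gripper": 0},{"dx": 0.0035,"dy": -0.026,"dz": 0,"ax": 0,"ay": 0,"az": 0,"gripper": 0},{"dx": 0.0035,"dy": -0.026,"dz": 0,"ax": 0,"ay": 0,"az": 0,"gripper": 0},{"dx": 0.0043,"dy": -0.021,"dz": 0,"ax": 0,"ay": 0,"az": 0,"gripper": 0},{"dx": 0.006,"dy": -0.0125,"dz": 0,"ax": 0,"ay": 0,"az": 0,"gripper": 0},{"dx": 0.006,"dy": -0.0125,"dz": 0,"ax": 0,"ay": 0,"az": 0,"gripper": 0},{"dx": 0.0097,"dy": -0.0102,"dz": 0,"ax": 0,"ay": 0,"az": 0,"gripper": 0},{"dx": 0.0097,"dy": -0.0102,"dz": 0,"ax": 0,"ay": 0,"az": 0,"gripper": 0},{"dx": 0.0123,"dy": -0.0067,"dz": 0,"ax": 0,"ay": 0,"az": 0,"gripper": 0},{"dx": 0.0123,"dy": -0.0067,"dz": 0,"ax": 0,"ay": 0,"az": 0,"gripper": 0},{"dx": 0.01,"dy": -0.003,"dz": 0,"ax": 0,"ay": 0,"az": 0,"gripper": 0},{"dx": 0.01,"dy": -0.002,"dz": 0,"ax": 0,"ay": 0,"az": 0,"gripper": 0},{"dx": 0,"dy": 0,"dz": 0,"ax": 0,"ay": 0,"az": 0,"gripper": 0}]'

```text
clock: 13.45
eef_pos: [573.6, -4.8, 180.1]
tool_rot: [-3.141, -0.0, 1.551]
force: [0.5, -0.9, 0.2]
width: 0.2
gripper_force: 0.0
```

Request:
step_arm --plan '[{"dx": 0.004,"dy": 0,"dz": 0,"ax": 0,"ay": 0,"az": 0,"gripper": 0},{"dx": 0,"dy": 0,"dz": 0,"ax": 0,"ay": 0,"az": 0,"gripper": 0}]'

```text
clock: 13.7
eef_pos: [573.6, -4.3, 180.1]
tool_rot: [-3.14, -0.0, 1.551]
force: [-0.4, -0.0, -0.2]
width: 0.2
gripper_force: 0.4
```

Request:
step_arm --plan '[{"dx": 0.005,"dy": 0,"dz": 0,"ax": 0,"ay": 0,"az": 0,"gripper": 0},{"dx": 0,"dy": 0,"dz": 0,"ax": 0,"ay": 0,"az": 0,"gripper": 0}]'

```text
clock: 13.95
eef_pos: [573.6, -4.0, 180.2]
tool_rot: [-3.141, 0.002, 1.55]
force: [-1.2, -4.0, -0.2]
width: 0.3
gripper_force: 2.3
```

Request:
step_arm --plan '[{"dx": 0.004,"dy": 0,"dz": 0,"ax": 0,"ay": 0,"az": 0,"gripper": 0},{"dx": 0,"dy": 0,"dz": 0,"ax": 0,"ay": 0,"az": 0,"gripper": 0}]'

```text
clock: 14.2
eef_pos: [573.6, -3.8, 180.2]
tool_rot: [-3.141, 0.003, 1.549]
force: [-1.9, -7.0, -1.4]
width: 0.1
gripper_force: 3.4
```

```bash
python3 - <<'E'
from h import *
s=ctrl.read_state();print(s['eef_pos'],s['force'])
im=grab('wrist','w7');si=grab('side','side7')
cv2.imwrite('pics/c7.png',np.vstack([cv2.resize(im['color'][60:300,140:500,::-1],(450,300)),cv2.resize(si['color'][130:230,260:410,::-1],(450,300))]))
E
```

```text
[573.62297135  -3.82362369 180.21353807] [-1.89243135 -6.99552506 -1.39009195]
```

View pics/c7.png

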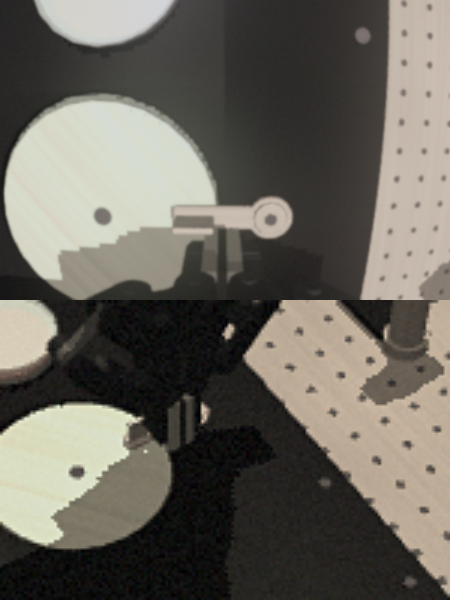

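The clip arm lies over the disc's edge and points at its centre; it is against its stop, with the force up to 7 N. I back off and lift clear.

Request:
step_arm --plan '[{"dx": -0.03,"dy": 0,"dz": 0,"ax": 0,"ay": 0,"az": 0,"gripper": 0},{"dx": -0.03,"dy": 0,"dz": 0,"ax": 0,"ay": 0,"az": 0,"gripper": 0},{"dx": 0,"dy": 0,"dz": -0.1,"ax": 0,"ay": 0,"az": 0,"gripper": 0},{"dx": 0,"dy": 0,"dz": -0.1,"ax": 0,"ay": 0,"az": 0,"gripper": 0},{"dx": -0.15,"dy": 0,"dz": -0.1,"ax": 0,"ay": 0,"az": 0,"gripper": 0},{"dx": -0.15,"dy": 0,"dz": 0,"ax": 0,"ay": 0,"az": 0,"gripper": 0},{"dx": -0.15,"dy": 0,"dz": 0,"ax": 0,"ay": 0,"az": 0,"gripper": 0},{"dx": -0.15,"dy": 0,"dz": 0,"ax": 0,"ay": 0,"az": 0,"gripper": 0},{"dx": 0,"dy": 0,"dz": 0,"ax": 0,"ay": 0,"az": 0,"gripper": 0},{"dx": 0,"dy": 0,"dz": 0,"ax": 0,"ay": 0,"az": 0,"gripper": 0}]'

```text
clock: 15.55
eef_pos: [570.3, -198.7, 270.2]
tool_rot: [3.141, -0.002, 1.551]
force: [-0.8, 0.9, -0.2]
width: -0.2
gripper_force: 0.0
```

```bash
python3 - <<'E'
from h import *
s=ctrl.read_state();print(s['clock'],s['eef_pos'],s['force'])
si=grab('side','side8');t=grab('top','top8');p=disc_side(si)
p=p[p[:,2]<152.5];A=np.c_[p[:,:2]-p[:,:2].mean(0),np.ones(len(p))];print('disc plane',len(p),np.linalg.lstsq(A,p[:,2],rcond=None)[0])
# clip: bright pixels between recess rim and screw in top view, above plate
q=np.array([px(t,u,v) for v in range(165,205) for u in range(270,330) if t['color'][v,u].min()>90])
q=q[(q[:,0]>573.5)&(q[:,0]<584)];print('clip arm',len(q),'y mean',q[:,1].mean() if len(q) else None,q[:,1].min(),q[:,1].max())
for n in('top0','top8'):
    im=np.load(f'pics/{n}.npz');im={k:im[k] for k in im};g=(im['color'].min(2)>130).astype(np.uint8)[180:250,200:262]
    m=cv2.moments(g,True);print(n,'dish px',m['m10']/m['m00'],m['m01']/m['m00'],m['m00'])
a,b=[np.load(f'pics/{n}.npz')['color'].astype(int)[275:302,275:310] for n in('top0','top8')];print('bottle diff',abs(a-b).mean())
E
```

```text
15.55 [ 570.31231591 -198.68793644  270.1565026 ] [-0.79812787  0.94528295 -0.18737366]
disc plane 562 [-5.72286204e-04 -4.54760415e-04  1.50638501e+02]
clip arm 48 y mean 7.994518951306932 3.4461757043447037 12.584152795903115
top0 dish px 28.40989399293286 33.18286219081272 1132.0
top8 dish px 28.426818580192812 33.20157756354075 1141.0
bottle diff 2.6525573192239857
```

```bash
python3 -c "
from cell import ctrl
print(ctrl.finish_job())"
```

```text
the job is handed in; nothing more can be done
None
```

The job is handed in at about 15.6 s: the cover disc lies flat and flush in the recess, the clip is over it against its stop, and the dish and oil bottle have not moved.

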